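# Spread stoppers in a drying basin and hold its lid half open

## Task

The washed rubber stoppers lie heaped at one end of the drying basin: spread them over its floor in a single layer, none on top of another, so that each of the four quarters has at least one stopper wholly inside it. Then bring the open lid forward by its bar and hold it at 50 degrees above its closed position, without letting it drop, and finish while still holding it there, since it would fall shut if let go. Leave the tube rack, the bottle and the culture dish where they stand.

Things in the scene. Friction and masses are not known exactly. Their poses are not given: they have to be found in the camera images.
- basin: Drying basin: fixed open-topped white and aluminium box, origin at the centre of its underside on the bench, x along its long side, y across it, away from the hinge. Outside 300 x 220 mm, rim 80 mm above the bench; walls 10 mm thick. Its place and turn differ each time.
- basin_floor (a point): Centre of the basin's inner floor, 35 mm above the bench, axes as the basin's. The floor is 280 mm (x) by 200 mm (y); the rim is 45 mm above it. A thin flat cross drawn on it (x = 0 and y = 0) marks four quarters of 140 x 100 mm. The heap stands in the -x half.
- lid (a joint): Opening angle of the lid, rad: 0 shut and level on the basin, 1.57 upright, 2.09 (120 degrees) at its stop, where it leans back and rests open, as at the start. Forward of upright it falls shut unless held. White sheet 300 mm long, 5 mm thick, 0.3 to 0.5 kg, 12 to 224 mm from the hinge axis; hinge almost frictionless.
- lid_hinge (a point): Middle of the lid's hinge axis, along the basin's -y long side, 118 mm from the basin's centre and 82 mm above the bench. The frame turns with the lid: x along the axis (the basin's x), y in the plane of the lid towards its free edge, z out of the lid's outer (upper) side.
- lid_bar (a point): Middle of the lid's handle: round steel bar 14 mm thick, 142 mm long, parallel to the hinge, beyond the lid's free edge on two arms 130 mm apart (118 mm free between). 245 mm from the hinge axis along the lid's y, 3 mm along its z. With the lid at its stop it is the lid's top, 0.29 m above the bench, open from above.
- rack: Bystander: blue tube rack 200 x 80 mm with orange-capped tubes, 98 mm high, origin at the centre of its underside. Loose.
- flask: Bystander: white plastic bottle 64 mm in diameter, 150 mm high, origin at the centre of its underside. Loose.
- dish: Bystander: flat round culture dish 90 mm in diameter, 16 mm high, origin at the centre of its underside. Loose.
- stopper0_center (a point): Centre of a dark rubber stopper: upright cylinder 30 mm in diameter, 26 mm high, 24 g, loose. At the start: -x, -y corner of the block, stopper4 on it (the heap is a 2 x 2 block at 31 mm pitch, turned up to 0.15 rad in the basin, with two more standing on it). Standing on the floor its centre is 13 mm above it. z is its axis.
- stopper1_center (a point): Centre of a dark rubber stopper: upright cylinder 30 mm in diameter, 26 mm high, 24 g, loose. At the start: +x, -y corner of the block (the heap is a 2 x 2 block at 31 mm pitch, turned up to 0.15 rad in the basin, with two more standing on it). Standing on the floor its centre is 13 mm above it. z is its axis.
- stopper2_center (a point): Centre of a dark rubber stopper: upright cylinder 30 mm in diameter, 26 mm high, 24 g, loose. At the start: -x, +y corner of the block (the heap is a 2 x 2 block at 31 mm pitch, turned up to 0.15 rad in the basin, with two more standing on it). Standing on the floor its centre is 13 mm above it. z is its axis.
- stopper3_center (a point): Centre of a dark rubber stopper: upright cylinder 30 mm in diameter, 26 mm high, 24 g, loose. At the start: +x, +y corner of the block, stopper5 on it (the heap is a 2 x 2 block at 31 mm pitch, turned up to 0.15 rad in the basin, with two more standing on it). Standing on the floor its centre is 13 mm above it. z is its axis.
- stopper4_center (a point): Centre of a dark rubber stopper: upright cylinder 30 mm in diameter, 26 mm high, 24 g, loose. At the start: standing on stopper0 (the heap is a 2 x 2 block at 31 mm pitch, turned up to 0.15 rad in the basin, with two more standing on it). Standing on the floor its centre is 13 mm above it. z is its axis.
- stopper5_center (a point): Centre of a dark rubber stopper: upright cylinder 30 mm in diameter, 26 mm high, 24 g, loose. At the start: standing on stopper3 (the heap is a 2 x 2 block at 31 mm pitch, turned up to 0.15 rad in the basin, with two more standing on it). Standing on the floor its centre is 13 mm above it. z is its axis.

How it is judged:
On the way:
1. with the lid still fully open, the stoppers lie at rest in a single layer, at least one wholly in each quarter of the basin (((x of stopper0_center in the frame of basin_floor above 0.015 m and y of stopper0_center in the frame of basin_floor above 0.015 m) or (x of stopper1_center in the frame of basin_floor above 0.015 m and y of stopper1_center in the frame of basin_floor above 0.015 m) or (x of stopper2_center in the frame of basin_floor above 0.015 m and y of stopper2_center in the frame of basin_floor above 0.015 m) or (x of stopper3_center in the frame of basin_floor above 0.015 m and y of stopper3_center in the frame of basin_floor above 0.015 m) or (x of stopper4_center in the frame of basin_floor above 0.015 m and y of stopper4_center in the frame of basin_floor above 0.015 m) or (x of stopper5_center in the frame of basin_floor above 0.015 m and y of stopper5_center in the frame of basin_floor above 0.015 m)) and ((x of stopper0_center in the frame of basin_floor above 0.015 m and y of stopper0_center in the frame of basin_floor below -0.015 m) or (x of stopper1_center in the frame of basin_floor above 0.015 m and y of stopper1_center in the frame of basin_floor below -0.015 m) or (x of stopper2_center in the frame of basin_floor above 0.015 m and y of stopper2_center in the frame of basin_floor below -0.015 m) or (x of stopper3_center in the frame of basin_floor above 0.015 m and y of stopper3_center in the frame of basin_floor below -0.015 m) or (x of stopper4_center in the frame of basin_floor above 0.015 m and y of stopper4_center in the frame of basin_floor below -0.015 m) or (x of stopper5_center in the frame of basin_floor above 0.015 m and y of stopper5_center in the frame of basin_floor below -0.015 m)) and ((x of stopper0_center in the frame of basin_floor below -0.015 m and y of stopper0_center in the frame of basin_floor above 0.015 m) or (x of stopper1_center in the frame of basin_floor below -0.015 m and y of stopper1_center in the frame of basin_floor above 0.015 m) or (x of stopper2_center in the frame of basin_floor below -0.015 m and y of stopper2_center in the frame of basin_floor above 0.015 m) or (x of stopper3_center in the frame of basin_floor below -0.015 m and y of stopper3_center in the frame of basin_floor above 0.015 m) or (x of stopper4_center in the frame of basin_floor below -0.015 m and y of stopper4_center in the frame of basin_floor above 0.015 m) or (x of stopper5_center in the frame of basin_floor below -0.015 m and y of stopper5_center in the frame of basin_floor above 0.015 m)) and ((x of stopper0_center in the frame of basin_floor below -0.015 m and y of stopper0_center in the frame of basin_floor below -0.015 m) or (x of stopper1_center in the frame of basin_floor below -0.015 m and y of stopper1_center in the frame of basin_floor below -0.015 m) or (x of stopper2_center in the frame of basin_floor below -0.015 m and y of stopper2_center in the frame of basin_floor below -0.015 m) or (x of stopper3_center in the frame of basin_floor below -0.015 m and y of stopper3_center in the frame of basin_floor below -0.015 m) or (x of stopper4_center in the frame of basin_floor below -0.015 m and y of stopper4_center in the frame of basin_floor below -0.015 m) or (x of stopper5_center in the frame of basin_floor below -0.015 m and y of stopper5_center in the frame of basin_floor below -0.015 m)) and z of stopper0_center in the frame of basin_floor between 0.005 and 0.022 m and x of stopper0_center in the frame of basin_floor between -0.14 and 0.14 m and y of stopper0_center in the frame of basin_floor between -0.1 and 0.1 m and linear speed of each of stopper0, stopper1, stopper2, stopper3, stopper4, stopper5 below 0.03 m/s and z of stopper1_center in the frame of basin_floor between 0.005 and 0.022 m and x of stopper1_center in the frame of basin_floor between -0.14 and 0.14 m and y of stopper1_center in the frame of basin_floor between -0.1 and 0.1 m and z of stopper2_center in the frame of basin_floor between 0.005 and 0.022 m and x of stopper2_center in the frame of basin_floor between -0.14 and 0.14 m and y of stopper2_center in the frame of basin_floor between -0.1 and 0.1 m and z of stopper3_center in the frame of basin_floor between 0.005 and 0.022 m and x of stopper3_center in the frame of basin_floor between -0.14 and 0.14 m and y of stopper3_center in the frame of basin_floor between -0.1 and 0.1 m and z of stopper4_center in the frame of basin_floor between 0.005 and 0.022 m and x of stopper4_center in the frame of basin_floor between -0.14 and 0.14 m and y of stopper4_center in the frame of basin_floor between -0.1 and 0.1 m and z of stopper5_center in the frame of basin_floor between 0.005 and 0.022 m and x of stopper5_center in the frame of basin_floor between -0.14 and 0.14 m and y of stopper5_center in the frame of basin_floor between -0.1 and 0.1 m and value of joint lid above 1.4 rad), for 0.2 s.
At the end, for the whole second after the job is handed in: Fingers hold the lid at rest 50 +- 6 degrees from closed, pressing over 0.5 N; no stopper or bystander touches it. All six stoppers at rest in the basin in one layer (centre under 22 mm above its floor), each quarter with one wholly inside (centre 15 mm or more from both middle lines) (((x of stopper0_center in the frame of basin_floor above 0.015 m and y of stopper0_center in the frame of basin_floor above 0.015 m) or (x of stopper1_center in the frame of basin_floor above 0.015 m and y of stopper1_center in the frame of basin_floor above 0.015 m) or (x of stopper2_center in the frame of basin_floor above 0.015 m and y of stopper2_center in the frame of basin_floor above 0.015 m) or (x of stopper3_center in the frame of basin_floor above 0.015 m and y of stopper3_center in the frame of basin_floor above 0.015 m) or (x of stopper4_center in the frame of basin_floor above 0.015 m and y of stopper4_center in the frame of basin_floor above 0.015 m) or (x of stopper5_center in the frame of basin_floor above 0.015 m and y of stopper5_center in the frame of basin_floor above 0.015 m)) and ((x of stopper0_center in the frame of basin_floor above 0.015 m and y of stopper0_center in the frame of basin_floor below -0.015 m) or (x of stopper1_center in the frame of basin_floor above 0.015 m and y of stopper1_center in the frame of basin_floor below -0.015 m) or (x of stopper2_center in the frame of basin_floor above 0.015 m and y of stopper2_center in the frame of basin_floor below -0.015 m) or (x of stopper3_center in the frame of basin_floor above 0.015 m and y of stopper3_center in the frame of basin_floor below -0.015 m) or (x of stopper4_center in the frame of basin_floor above 0.015 m and y of stopper4_center in the frame of basin_floor below -0.015 m) or (x of stopper5_center in the frame of basin_floor above 0.015 m and y of stopper5_center in the frame of basin_floor below -0.015 m)) and ((x of stopper0_center in the frame of basin_floor below -0.015 m and y of stopper0_center in the frame of basin_floor above 0.015 m) or (x of stopper1_center in the frame of basin_floor below -0.015 m and y of stopper1_center in the frame of basin_floor above 0.015 m) or (x of stopper2_center in the frame of basin_floor below -0.015 m and y of stopper2_center in the frame of basin_floor above 0.015 m) or (x of stopper3_center in the frame of basin_floor below -0.015 m and y of stopper3_center in the frame of basin_floor above 0.015 m) or (x of stopper4_center in the frame of basin_floor below -0.015 m and y of stopper4_center in the frame of basin_floor above 0.015 m) or (x of stopper5_center in the frame of basin_floor below -0.015 m and y of stopper5_center in the frame of basin_floor above 0.015 m)) and ((x of stopper0_center in the frame of basin_floor below -0.015 m and y of stopper0_center in the frame of basin_floor below -0.015 m) or (x of stopper1_center in the frame of basin_floor below -0.015 m and y of stopper1_center in the frame of basin_floor below -0.015 m) or (x of stopper2_center in the frame of basin_floor below -0.015 m and y of stopper2_center in the frame of basin_floor below -0.015 m) or (x of stopper3_center in the frame of basin_floor below -0.015 m and y of stopper3_center in the frame of basin_floor below -0.015 m) or (x of stopper4_center in the frame of basin_floor below -0.015 m and y of stopper4_center in the frame of basin_floor below -0.015 m) or (x of stopper5_center in the frame of basin_floor below -0.015 m and y of stopper5_center in the frame of basin_floor below -0.015 m)) and z of stopper0_center in the frame of basin_floor between 0.005 and 0.022 m and x of stopper0_center in the frame of basin_floor between -0.14 and 0.14 m and y of stopper0_center in the frame of basin_floor between -0.1 and 0.1 m and linear speed of each of stopper0, stopper1, stopper2, stopper3, stopper4, stopper5 below 0.03 m/s and z of stopper1_center in the frame of basin_floor between 0.005 and 0.022 m and x of stopper1_center in the frame of basin_floor between -0.14 and 0.14 m and y of stopper1_center in the frame of basin_floor between -0.1 and 0.1 m and z of stopper2_center in the frame of basin_floor between 0.005 and 0.022 m and x of stopper2_center in the frame of basin_floor between -0.14 and 0.14 m and y of stopper2_center in the frame of basin_floor between -0.1 and 0.1 m and z of stopper3_center in the frame of basin_floor between 0.005 and 0.022 m and x of stopper3_center in the frame of basin_floor between -0.14 and 0.14 m and y of stopper3_center in the frame of basin_floor between -0.1 and 0.1 m and z of stopper4_center in the frame of basin_floor between 0.005 and 0.022 m and x of stopper4_center in the frame of basin_floor between -0.14 and 0.14 m and y of stopper4_center in the frame of basin_floor between -0.1 and 0.1 m and z of stopper5_center in the frame of basin_floor between 0.005 and 0.022 m and x of stopper5_center in the frame of basin_floor between -0.14 and 0.14 m and y of stopper5_center in the frame of basin_floor between -0.1 and 0.1 m and value of joint lid between 0.768 and 0.977 rad and velocity of joint lid between -0.05 and 0.05 rad/s and contact force between the fingers and lid above 0.5 N and contact force between lid and rack below 0.2 N and contact force between lid and flask below 0.2 N and contact force between lid and dish below 0.2 N and contact force between lid and stopper0 below 0.2 N and contact force between lid and stopper1 below 0.2 N and contact force between lid and stopper2 below 0.2 N and contact force between lid and stopper3 below 0.2 N and contact force between lid and stopper4 below 0.2 N and contact force between lid and stopper5 below 0.2 N); the arm keeps its last pose, push and grip.
It fails at once if the tube rack is moved more than 30 mm or tipped (distance of rack from where it was at the start of the episode above 0.03 m or angle between rack's own z axis and vertical above 0.35 rad).
It fails at once if the bottle is moved more than 30 mm or tipped (distance of flask from where it was at the start of the episode above 0.03 m or angle between flask's own z axis and vertical above 0.35 rad).
It fails at once if the culture dish is moved more than 30 mm or tipped (distance of dish from where it was at the start of the episode above 0.03 m or angle between dish's own z axis and vertical above 0.35 rad).
It fails at once if the lid drops most of the way shut (under 25 degrees) (value of joint lid below 0.436 rad).
It also fails if it takes over 72 s, if anything falls off the work surface, if the arm or the gripper's body presses on something with over 40 N, if the wrist force passes 120 N, or if a joint passes its speed limit or range.

## Robot

A 6-joint arm with a two-finger parallel gripper is mounted at the origin on the work surface. World frame = base frame: x ahead of the robot, y to its left, z up, the work surface at z = 0. Lengths are in m, angles in rad, forces in N, time in s.
With the tool pointing down it reaches from about 0.275 to 0.725 m from the base axis. Payload 5.6 kg.
Tool frame: the origin (TCP) lies at the very end of the fingers, on their centre line; the grasp point (between the pads) lies 19 mm behind it; z points along the fingers, y is the direction in which the jaws open and shut (so a half turn about z gives the same grasp; the last joint's range is limited). The gripper opens to 85 mm and grips with 20 to 120 N. Pads are 22 mm wide; open, the fingers measure 114 mm over their backs; the gripper's body (76 mm by 85 mm) begins 54 mm behind the grasp point. The pads swing forward as they close: fully open they stand 13 mm farther back than shut.
Start: joints at [-1.057, 0.255, 0.108, 0, -1.424, -0.285], TCP at [0.125, -0.536, 0.231] pointing down, gripper open.
Joint ranges: [-2.95, 2.95], [-1.21, 1.97], [-1.09, 1.5], [-2.87, 1.71], [-2.94, -0.07], [-3.05, 3.05]. Speed limits (rad/s): [2.57, 2.57, 3.14, 3.14, 3.14, 3.14].

## Interface

Orientations are given as a rotation vector (axis times angle).
In Python, from plant import ctrl, vision, finder gives the robot as it stands.
- The arm moves only by the shell command python3 -m crank 'ROWS' [FORCE]. ROWS is JSON, a list of rows, each an object with "gripper": the closure, from 0 (fully open) to 1 (shut); "slide": the shift along the tool's x, y, z in mm, a list of three; "yaw": the turn about the tool's z in rad. In form: [{"gripper": gripper, "slide": [x, y, z], "yaw": yaw}, ...]. A call has 1 to 10 rows; each row shifts and turns the commanded pose from where the row before left it, along the tool's axes as they then stand; what a row does not reach is not made up. A row lasts 1/10 s, in which the tool goes at most 50 mm and 8.59 degrees, less where a joint would pass 70% of its speed; a pose out of reach is approached as far as the arm can. A call with a gripper value outside its range is refused whole. The fingers move at their own pace and stop on an object; FORCE is the grip in N (left out, the last holds). Time passes only in rows, so rows that do not move let the fingers close. It gives the time, the measured TCP pose, the force and the opening at its end, in the units of the state.
- ctrl.get_obs(): the state, without advancing time (a new reading comes with each control period).
- vision.grab_frame(name): name is "side" or "top" or "wrist"; returns a dict with "img" (480x640x3 uint8, blue, green, red), "camera_matrix" (3x3 intrinsics, pixels), "extrinsics" (4x4, takes a point from world to camera coordinates); the wrist camera has in their place "tool_from_camera" (4x4, takes a point from camera to tool coordinates, whose origin is the TCP and whose axes are the flange's). Camera axes: x right, y down, z forward; pixel columns grow to the right and rows downward; lengths in m; the calibration is good to about 2 mm. A picture is of the moment at which its call begins: read the wrist's pose just before it. There is no depth.
- ctrl.close_job(): hands the job in, once; it reports no verdict.
Trained networks look in a picture, given as the dict that the camera call returned (one of the last four; its "shot" number tells which), for a name from the list of things; names that differ only in an ending like _2 or _b are one class to them, and where a whole thing is asked for, a point or a joint stands for the part that bears it (a point fixed in the world has none). Each returns a list of dicts, best first, with "confidence" (0 to 1); they miss things now and then, are a little off and sometimes report something else, mostly with a low value. They report only what shows in the picture. A call takes as long as a camera call.
- finder.spot_in(thing, picture): "extent" ([left, top, width, height] in pixels, round what is visible of it).
- finder.mark_of(thing, picture): "point" ([row, column] in pixels: a listed point, or the origin of a listed thing).
The state is a dict: "time_s": time; "joints": joint angles; "joint_vel": joint speeds; "tau": joint torques, N m; "eef_pos": TCP position; "tcp_rot": TCP orientation; "contact_force": force on the tool from outside, world axes, zero at the start; "torque": the same for the moment, N m; "opening": finger opening in m.
Only numpy, scipy, OpenCV 4.12 (cv2) and the standard library are available. Lean on these libraries where they do the work, as an engineer would, in place of code of your own. Each camera call takes 0.05 s, during which the arm holds its last target.

## Working session

There is one attempt and no reset: what is moved stays moved. The work goes in short steps, Python scripts to look and compute and a shell command to move; the robot and the scene stay as the last step left them, time stands still between calls to the robot, and variables do not carry over. Pictures are saved under pics/ and viewed, and the job is handed in when it is done.

```bash
ls; mkdir -p pics; python3 - <<'E'
from plant import ctrl, vision, finder
import cv2
print(ctrl.get_obs())
for n in ["side","top","wrist"]:
    f=vision.grab_frame(n); cv2.imwrite(f"pics/{n}0.png",f["img"])
    print(n,{k:v for k,v in f.items() if k!="img"})
    for t in ["basin","basin_floor","lid_hinge","lid_bar","rack","flask","dish"]:
        r=finder.mark_of(t,f); print(t,[(x["point"],round(x["confidence"],2)) for x in r[:2]])
    r=finder.mark_of("stopper0_center",f); print([(x["point"],round(x["confidence"],2)) for x in r])
E
```

```text
pics
{'time_s': 0.0, 'joints': array([-1.05739004e+00,  2.55749218e-01,  1.06993465e-01, -4.94332549e-04,
       -1.42387323e+00, -2.84594618e-01]), 'joint_vel': array([-0.00044702,  0.00125601,  0.00026962, -0.00038083,  0.00085305,
       -0.00114429]), 'tau': array([ 4.95356726e-04, -3.86623657e+01,  2.37938762e+01,  5.36520347e+00,
       -6.09209077e-03,  2.37701720e-06]), 'eef_pos': array([ 0.1247011 , -0.53516971,  0.23038724]), 'tcp_rot': array([ 3.58489367e-01, -3.12080733e+00, -2.95074167e-03]), 'contact_force': array([-0.29109209, -0.27400956,  0.34784716]), 'torque': array([ 0.03392727,  0.0269836 , -0.00466545]), 'opening': 0.08518708762841082}
side {'camera_matrix': array([[508.46315456,   0.        , 320.39919002],
       [  0.        , 508.46315456, 241.2950831 ],
       [  0.        ,   0.        ,   1.        ]]), 'extrinsics': array([[-0.98719426, -0.1595007 ,  0.00264802,  0.50974705],
       [-0.10534718,  0.63937836, -0.76164118,  0.11207324],
       [ 0.11978921, -0.75216677, -0.64799359,  1.08927786],
       [ 0.        ,  0.        ,  0.        ,  1.        ]
[... 873 characters left out ...]
 485.4], 0.71), ([260.1, 281.7], 0.59)]
dish [([282.1, 497.8], 0.79)]
[]
wrist {'camera_matrix': array([[366.97868268,   0.        , 319.81445938],
       [  0.        , 366.97868268, 241.50420842],
       [  0.        ,   0.        ,   1.        ]]), 'tool_from_camera': array([[-3.02755981e-04, -9.63893687e-01, -2.66287191e-01,
         6.65225033e-02],
       [ 9.99999852e-01, -4.12077989e-04,  3.54667588e-04,
         4.90016676e-05],
       [-4.51592940e-04, -2.66287044e-01,  9.63893669e-01,
        -1.42695705e-01],
       [ 0.00000000e+00,  0.00000000e+00,  0.00000000e+00,
         1.00000000e+00]]), 'shot': 3}
basin []
basin_floor []
lid_hinge []
lid_bar []
rack []
flask []
dish []
[]
```

View pics/side0.png

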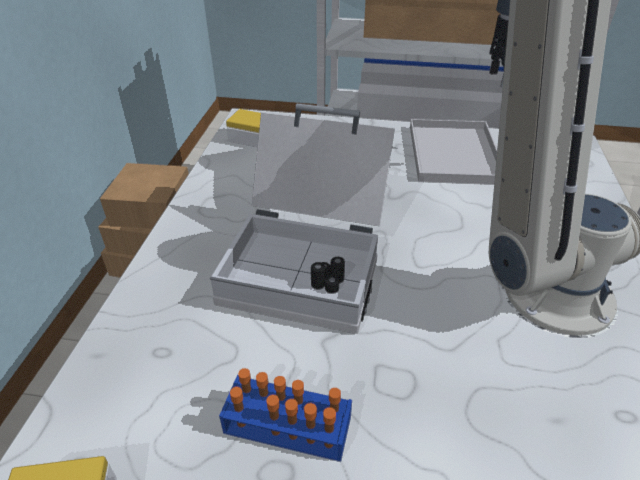

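View pics/top0.png

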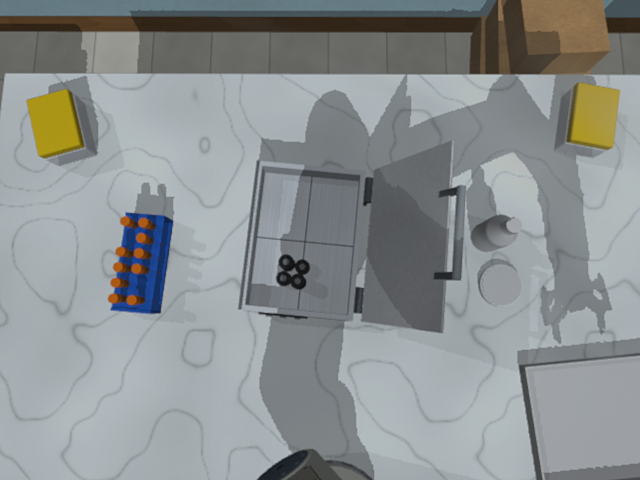

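View pics/wrist0.png

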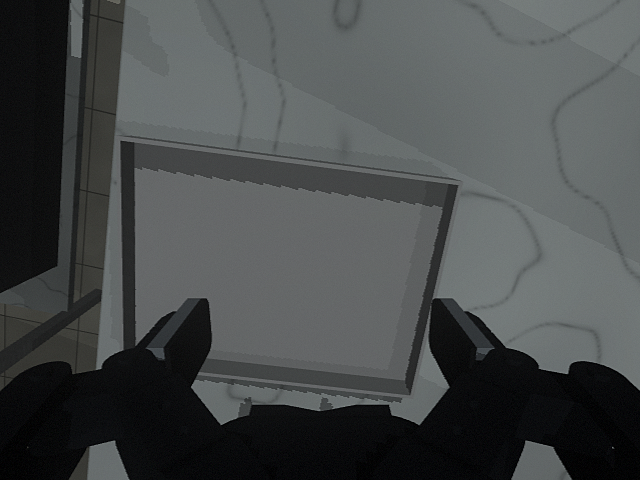

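```bash
cat > h.py <<'E'
import numpy as np, cv2
from plant import ctrl, vision, finder
from scipy.spatial.transform import Rotation as R
def ray(f,px,obs=None):
    u,v=px; d=np.linalg.inv(f["camera_matrix"])@np.array([u,v,1.])
    if "extrinsics" in f:
        E=f["extrinsics"]; return -E[:3,:3].T@E[:3,3], E[:3,:3].T@d
    T=f["tool_from_camera"]; Rt=R.from_rotvec(obs["tcp_rot"]).as_matrix()
    return obs["eef_pos"]+Rt@T[:3,3], Rt@T[:3,:3]@d
def onz(f,px,z,obs=None):
    o,d=ray(f,px,obs); return o+d*(z-o[2])/d[2]
def proj(f,P,obs=None):
    if "extrinsics" in f:
        E=f["extrinsics"]; c=E[:3,:3]@P+E[:3,3]
    else:
        T=f["tool_from_camera"]; Rt=R.from_rotvec(obs["tcp_rot"]).as_matrix()
        c=T[:3,:3].T@(Rt.T@(P-obs["eef_pos"])-T[:3,3])
    k=f["camera_matrix"]@c; return k[:2]/k[2]
E
python3 - <<'E'
from h import *
f=vision.grab_frame("top"); im=f["img"]
c=cv2.resize(im[150:330,230:480],None,fx=3.2,fy=3.2,interpolation=cv2.INTER_CUBIC); cv2.imwrite("pics/topz.png",c)
print("floor",onz(f,(305.7,241.2),.035),"hinge",onz(f,(361.9,243.2),.082),"bar",onz(f,(459.5,231.7),.2957))
for s in range(6):
  for q in ("top",):
    print(s,[(x["point"],round(x["confidence"],2)) for x in finder.mark_of(f"stopper{s}_center",f)],[(x["extent"],round(x["confidence"],2)) for x in finder.spot_in(f"stopper{s}_center",f)])
g=vision.grab_frame("side"); 
c=cv2.resize(g["img"][200:340,200:390],None,fx=4,fy=4,interpolation=cv2.INTER_CUBIC); cv2.imwrite("pics/sidez.png",c)
for t in ["lid_bar","basin_floor","rack","flask","dish"]:
  for F,n in((f,"top"),(g,"side")):
    print(t,n,[(x["extent"],round(x["confidence"],2)) for x in finder.spot_in(t,F)[:2]])
E
```

```text
floor [0.5547433  0.05320624 0.035     ] hinge [ 0.54418033 -0.05953533  0.082     ] bar [ 0.53117117 -0.18630224  0.2957    ]
0 [] []
1 [([268.1, 303.5], 0.7), ([243.3, 305.9], 0.18)] [([296.8, 261.0, 15.2, 15.4], 0.64)]
2 [([277.4, 284.3], 0.5)] [([274.7, 271.1, 16.1, 15.0], 0.72)]
3 [([257.2, 285.1], 0.55)] []
4 [([281.9, 298.1], 0.75), ([268.4, 304.3], 0.52)] [([291.8, 276.5, 18.3, 12.8], 0.55)]
5 [([262.3, 286.2], 0.61)] [([275.7, 253.5, 18.1, 17.5], 0.59)]
lid_bar top [([365.2, 143.2, 98.7, 190.0], 0.81), ([290.6, 276.5, 20.2, 13.7], 0.37)]
lid_bar side [([253.1, 103.3, 140.2, 122.3], 0.89), ([322.4, 260.8, 11.3, 15.9], 0.18)]
basin_floor top [([239.0, 140.5, 230.8, 190.8], 0.75)]
basin_floor side [([210.6, 107.7, 184.1, 225.2], 0.8)]
rack top [([238.7, 137.9, 226.8, 195.0], 0.66), ([108.7, 213.4, 62.8, 102.3], 0.64)]
rack side [([218.5, 366.4, 135.9, 96.0], 0.57), ([338.4, 271.3, 6.5, 8.2], 0.55)]
flask top [([276.6, 255.0, 16.4, 12.6], 0.71), ([472.5, 214.5, 49.8, 39.7], 0.61)]
flask side [([324.8, 276.3, 17.3, 17.3], 0.54)]
dish top [([475.1, 264.2, 46.2, 41.6], 0.82), ([109.6, 211.9, 61.8, 104.3], 0.73)]
dish side []
```

View pics/topz.png

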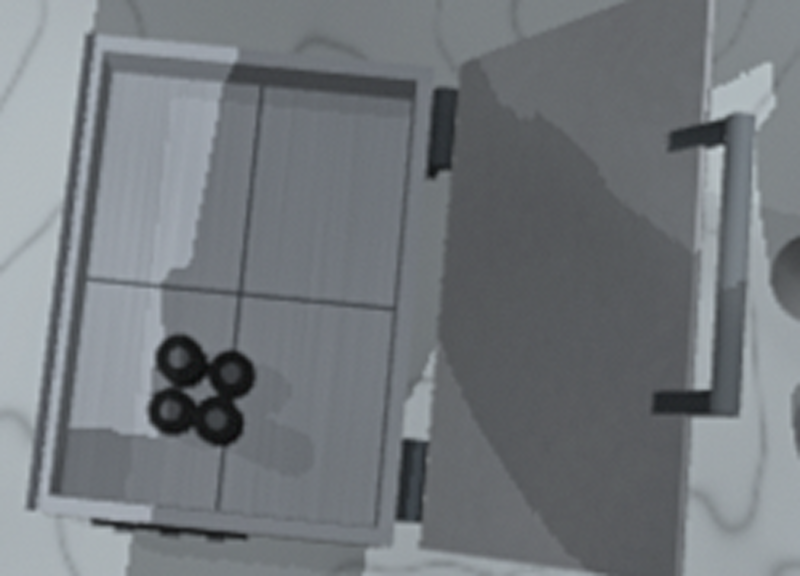

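View pics/sidez.png

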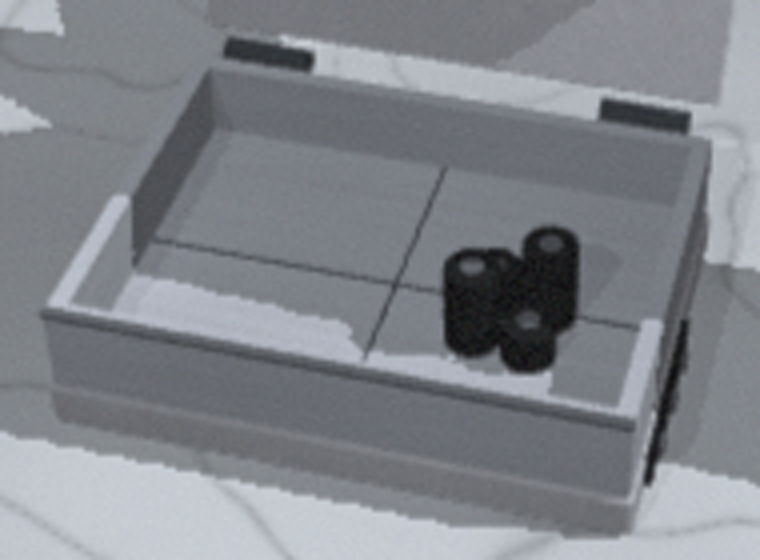

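```bash
cat >> h.py <<'E'
def z2p(p): return (230+p[0]/3.2,150+p[1]/3.2)
E
python3 - <<'E'
from h import *
f=vision.grab_frame("top")
P={k:onz(f,z2p(p),.035)[:2] for k,p in dict(c=(241,294),t=(263,85),b=(219,510),l=(88,279),r=(397,309)).items()}
print(P)
d=P['t']-P['b']; print(np.linalg.norm(d),np.arctan2(d[1],d[0]))
d=P['l']-P['r']; print(np.linalg.norm(d),np.arctan2(-d[0],d[1]))
yaw=np.mean([np.arctan2(*(P['t']-P['b'])[::-1]),np.arctan2(-d[0],d[1])])
C=P['c']; Rb=np.array([[np.cos(yaw),-np.sin(yaw)],[np.sin(yaw),np.cos(yaw)]])
print(yaw,C)
for n,p,z in (("5",(182,360),.087),("1",(231,373),.061),("2",(173,411),.061),("4",(219,421),.087)):
    w=onz(f,z2p(p),z)[:2]; print(n,w,Rb.T@(w-C))
for n,p,z in (("barT",(737,120),.2957),("barB",(727,408),.2957)):
    w=onz(f,z2p(p),z)[:2]; print(n,w,Rb.T@(w-C))
E
```

```text
{'c': array([0.55332437, 0.05399668]), 't': array([0.6934693 , 0.04080763]), 'b': array([0.41482402, 0.0665637 ]), 'l': array([0.56285901, 0.15353662]), 'r': array([ 0.54383064, -0.04712346])}
0.27983310342349693 -0.09217128304759552
0.2015602844691974 -0.09454616551043683
-0.09335872427901618 [0.55332437 0.05399668]
5 [0.50512281 0.08692904] [-0.05106171  0.02829544]
1 [0.49962605 0.05850404] [-0.05388466 -0.0005182 ]
2 [0.47580387 0.0943419 ] [-0.08094402  0.03294282]
4 [0.46827033 0.06400994] [-0.08561711  0.00204064]
barT [ 0.59846868 -0.19030792] [ 0.06772257 -0.23903222]
barB [ 0.46352078 -0.18013608] [-0.06758591 -0.24148495]
```

```bash
cat >> h.py <<'E'
C=np.array([.5533,.0540]);YAW=-0.0934
def bas(p):
    c,s=np.cos(YAW),np.sin(YAW); d=np.array(p[:2])-C
    return np.array([c*d[0]+s*d[1],-s*d[0]+c*d[1],p[2]])*1000
def wor(b):
    c,s=np.cos(YAW),np.sin(YAW); b=np.array(b)/1000
    return np.array([C[0]+c*b[0]-s*b[1],C[1]+s*b[0]+c*b[1],b[2]])
def go(b=None,ang=0.):
    """b basin-frame mm (z above bench); ang = wanted angle of tool y from basin y (rad, world ccw)"""
    o=ctrl.get_obs(); M=R.from_rotvec(o["tcp_rot"]).as_matrix()
    t=np.arctan2(-M[0,1],M[1,1]); tw=YAW+ang
    print("t%.2f bas"%o["time_s"],bas(o["eef_pos"]).round(1),"yawerr->slide yaw %.3f"%(-(tw-t)),"open %.1f"%(o["opening"]*1e3),"F",o["contact_force"].round(1), "j6 %.2f"%o["joints"][5],"tilt %.3f"%np.arccos(-M[2,2]))
    if b is not None: print(" slide",((M.T@(wor(b)-o["eef_pos"]))*1000).round(1))
E
python3 -m crank '[{"gripper":0,"slide":[0,0,-45],"yaw":0.108},{"gripper":0,"slide":[0,0,-45],"yaw":0.107},{"gripper":0,"slide":[0,0,-45],"yaw":0.107},{"gripper":0,"slide":[0,0,-35],"yaw":0}]' 40
python3 -c "
from h import *
go([-51,28,300])"
```

```text
time_s: 3.0
eef_pos: [0.1244, -0.5356, 0.4045]
tcp_rot: [0.151, 3.137, -0.005]
contact_force: [0.9, -0.8, 0.5]
opening: 0.0852
t3.00 bas [-372.1 -627.   404.5] yawerr->slide yaw -0.003 open 85.2 F [ 0.9 -0.8  0.5] j6 -0.61 tilt 0.003
 slide [-318.9  656.3  102.9]
```

```bash
python3 -m crank '[{"gripper":0.4,"slide":[-20,41,0],"yaw":0},{"gripper":0.4,"slide":[-20,41,0],"yaw":0},{"gripper":0.4,"slide":[-20,41,0],"yaw":0},{"gripper":0.4,"slide":[-20,41,0],"yaw":0},{"gripper":0.4,"slide":[-20,41,0],"yaw":0},{"gripper":0.4,"slide":[-20,41,0],"yaw":0},{"gripper":0.4,"slide":[-20,41,0],"yaw":0},{"gripper":0.4,"slide":[-20,41,0],"yaw":0}]'
python3 -c "
from h import *
go([-51,28,300])"
```

```text
time_s: 3.8
eef_pos: [0.3149, -0.2223, 0.4016]
tcp_rot: [0.146, 3.137, -0.0]
contact_force: [0.6, -1.4, -0.0]
opening: 0.0512
t3.80 bas [-211.6 -297.3  401.6] yawerr->slide yaw 0.000 open 51.2 F [ 0.6 -1.4 -0. ] j6 -1.46 tilt 0.001
 slide [-160.5  325.3  101.7]
```

```bash
python3 -m crank '[{"gripper":0.4,"slide":[-20,41,0],"yaw":0},{"gripper":0.4,"slide":[-20,41,0],"yaw":0},{"gripper":0.4,"slide":[-20,41,0],"yaw":0},{"gripper":0.4,"slide":[-20,41,0],"yaw":0},{"gripper":0.4,"slide":[-20,41,0],"yaw":0},{"gripper":0.4,"slide":[-20,40,30],"yaw":0},{"gripper":0.4,"slide":[-20,40,30],"yaw":0},{"gripper":0.4,"slide":[-20,38,30],"yaw":0},{"gripper":0.4,"slide":[0,0,40],"yaw":0},{"gripper":0.4,"slide":[0,0,30],"yaw":0}]'
python3 -c "
from h import *
go([-51,28,66])
o=ctrl.get_obs();f=vision.grab_frame('wrist');cv2.imwrite('pics/w1.png',f['img'])
for n,b in dict(s5=(-51,28,87),s4=(-85.6,2,87),s1=(-54,-.5,61),cross=(0,0,35)).items(): print(n,proj(f,wor(b),o).round(1))"
```

```text
time_s: 4.8
eef_pos: [0.4991, 0.0767, 0.2439]
tcp_rot: [-0.144, -3.135, 0.001]
contact_force: [-1.0, 0.6, -0.3]
opening: 0.0513
t4.80 bas [-56.1  17.5 243.9] yawerr->slide yaw 0.002 open 51.3 F [-1.   0.6 -0.3] j6 -2.12 tilt 0.003
 slide [ -5.7  10.6 177.9]
s5 [331.9 229.4]
s4 [300.5 188. ]
s1 [299.6 219.5]
cross [302.2 266.5]
```

View pics/w1.png

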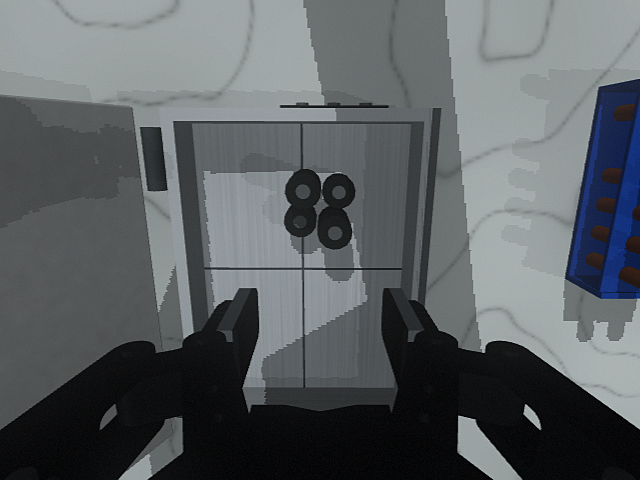

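```bash
python3 -m crank '[{"gripper":0.4,"slide":[-6.5,12,40],"yaw":0},{"gripper":0.4,"slide":[0,0,40],"yaw":0},{"gripper":0.4,"slide":[0,0,40],"yaw":0},{"gripper":0.4,"slide":[0,0,30],"yaw":0},{"gripper":0.4,"slide":[0,0,14],"yaw":0},{"gripper":0.4,"slide":[0,0,14],"yaw":0},{"gripper":0.4,"slide":[0,0,0],"yaw":0}]'
python3 -c "
from h import *
go([-50,29,67])"
```

```text
time_s: 5.55
eef_pos: [0.5065, 0.0866, 0.0681]
tcp_rot: [-0.147, -3.136, 0.002]
contact_force: [-0.4, 0.3, -0.9]
opening: 0.0514
t5.55 bas [-49.7  28.1  68.1] yawerr->slide yaw -0.000 open 51.4 F [-0.4  0.3 -0.9] j6 -2.14 tilt 0.003
 slide [0.3 0.9 1.1]
```

Close and lift.

```bash
python3 -m crank '[{"gripper":0.9,"slide":[0,0,0],"yaw":0},{"gripper":0.9,"slide":[0,0,0],"yaw":0},{"gripper":0.9,"slide":[0,0,0],"yaw":0},{"gripper":0.9,"slide":[0,0,0],"yaw":0},{"gripper":0.9,"slide":[0,0,-15],"yaw":0},{"gripper":0.9,"slide":[0,0,-40],"yaw":0},{"gripper":0.9,"slide":[0,0,-20],"yaw":0}]' 30
python3 -c "
from h import *
go([70,50,65])"
```

```text
time_s: 6.25
eef_pos: [0.508, 0.0872, 0.1468]
tcp_rot: [0.146, 3.135, 0.001]
contact_force: [0.1, -0.3, 0.2]
opening: 0.0287
t6.25 bas [-48.2  28.8 146.8] yawerr->slide yaw 0.001 open 28.7 F [ 0.1 -0.3  0.2] j6 -2.14 tilt 0.003
 slide [-117.9   21.1   82.2]
```

```bash
python3 -m crank '[{"gripper":0.9,"slide":[-39,4,0],"yaw":0},{"gripper":0.9,"slide":[-39,4,0],"yaw":0},{"gripper":0.9,"slide":[-40,5,0],"yaw":0},{"gripper":0.9,"slide":[0,0,40],"yaw":0},{"gripper":0.9,"slide":[0,0,40],"yaw":0},{"gripper":0.9,"slide":[0,0,16],"yaw":0},{"gripper":0.9,"slide":[0,0,5],"yaw":0},{"gripper":0.9,"slide":[0,0,0],"yaw":0}]'
python3 -c "
from h import *
go([70,42,43])"
```

```text
time_s: 7.05
eef_pos: [0.6251, 0.0889, 0.0427]
tcp_rot: [-0.146, -3.137, 0.001]
contact_force: [0.1, 0.6, -0.1]
opening: 0.0289
t7.05 bas [68.3 41.4 42.7] yawerr->slide yaw 0.000 open 28.9 F [ 0.1  0.6 -0.1] j6 -2.05 tilt 0.002
 slide [-1.7  0.6 -0.3]
```

```bash
python3 -m crank '[{"gripper":0.9,"slide":[0,0,1],"yaw":0},{"gripper":0.4,"slide":[0,0,0],"yaw":0},{"gripper":0.4,"slide":[0,0,0],"yaw":0},{"gripper":0.4,"slide":[0,0,-30],"yaw":0},{"gripper":0.4,"slide":[0,0,-45],"yaw":0},{"gripper":0.4,"slide":[0,0,-45],"yaw":0},{"gripper":0.4,"slide":[0,0,-40],"yaw":0},{"gripper":0.4,"slide":[0,0,0],"yaw":0}]'
python3 -c "
from h import *
go([-84.6,3,67])
o=ctrl.get_obs();f=vision.grab_frame('wrist');cv2.imwrite('pics/w2.png',f['img'])
for n,b in dict(s5=(70,42,61),s4=(-85.6,2,87),s1=(-54,-.5,61),cross=(0,0,35)).items(): print(n,proj(f,wor(b),o).round(1))"
```

```text
time_s: 7.85
eef_pos: [0.629, 0.0892, 0.2094]
tcp_rot: [0.145, 3.126, 0.005]
contact_force: [1.2, 0.4, -0.1]
opening: 0.0514
t7.85 bas [ 72.   42.1 209.4] yawerr->slide yaw 0.000 open 51.4 F [ 1.2  0.4 -0.1] j6 -2.05 tilt 0.013
 slide [158.4 -39.5 140.3]
s5 [318.5 220.5]
s4 [254.2 -13.9]
s1 [259.   51.3]
cross [267.5 130.6]
```

View pics/w2.png

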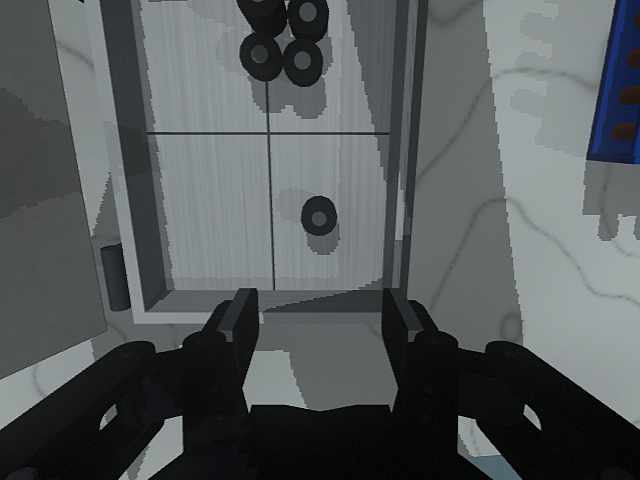

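```bash
python3 -m crank '[{"gripper":0.4,"slide":[40,-10,0],"yaw":0},{"gripper":0.4,"slide":[40,-10,0],"yaw":0},{"gripper":0.4,"slide":[39,-10,10],"yaw":0},{"gripper":0.4,"slide":[39,-9.5,30],"yaw":0},{"gripper":0.4,"slide":[0,0,40],"yaw":0},{"gripper":0.4,"slide":[0,0,40],"yaw":0},{"gripper":0.4,"slide":[0,0,10],"yaw":0},{"gripper":0.4,"slide":[0,0,0],"yaw":0}]'
python3 -c "
from h import *
go([-84.6,3,68])"
```

```text
time_s: 8.7
eef_pos: [0.4638, 0.0637, 0.0706]
tcp_rot: [-0.146, -3.134, 0.003]
contact_force: [-0.2, -0.2, 0.6]
opening: 0.0513
t8.70 bas [-90.    1.3  70.6] yawerr->slide yaw 0.000 open 51.3 F [-0.2 -0.2  0.6] j6 -2.14 tilt 0.004
 slide [-5.5  1.7  2.6]
```

```bash
python3 -m crank '[{"gripper":0.4,"slide":[-4.5,1.5,2.5],"yaw":0},{"gripper":0.9,"slide":[0,0,0],"yaw":0},{"gripper":0.9,"slide":[0,0,0],"yaw":0},{"gripper":0.9,"slide":[0,0,0],"yaw":0},{"gripper":0.9,"slide":[0,0,0],"yaw":0},{"gripper":0.9,"slide":[0,0,-15],"yaw":0},{"gripper":0.9,"slide":[0,0,-40],"yaw":0},{"gripper":0.9,"slide":[0,0,-20],"yaw":0}]'
python3 -c "
from h import *
go([70,-42,68])"
```

```text
time_s: 9.5
eef_pos: [0.4701, 0.0655, 0.147]
tcp_rot: [0.146, 3.136, 0.001]
contact_force: [1.4, 0.4, 0.0]
opening: 0.0289
t9.50 bas [-83.9   3.7 147. ] yawerr->slide yaw 0.001 open 28.9 F [1.4 0.4 0. ] j6 -2.13 tilt 0.002
 slide [-153.7  -45.8   79.3]
```

```bash
python3 -m crank '[{"gripper":0.9,"slide":[-38,-11.5,0],"yaw":0},{"gripper":0.9,"slide":[-38,-11.5,0],"yaw":0},{"gripper":0.9,"slide":[-38,-11.5,0],"yaw":0},{"gripper":0.9,"slide":[-38,-11.5,0],"yaw":0},{"gripper":0.9,"slide":[0,0,40],"yaw":0},{"gripper":0.9,"slide":[0,0,40],"yaw":0},{"gripper":0.9,"slide":[0,0,18],"yaw":0},{"gripper":0.9,"slide":[0,0,5],"yaw":0},{"gripper":0.9,"slide":[0,0,0],"yaw":0}]'
python3 -c "
from h import *
go([70,-42,43])"
```

```text
time_s: 10.4
eef_pos: [0.6157, 0.0053, 0.0414]
tcp_rot: [-0.146, -3.136, 0.001]
contact_force: [-0.4, -1.1, 1.3]
opening: 0.029
t10.40 bas [ 66.7 -42.7  41.4] yawerr->slide yaw 0.000 open 29.0 F [-0.4 -1.1  1.3] j6 -1.93 tilt 0.002
 slide [-3.3  0.7 -1.6]
```

```bash
python3 -m crank '[{"gripper":0.4,"slide":[0,0,0],"yaw":0},{"gripper":0.4,"slide":[0,0,0],"yaw":0},{"gripper":0.4,"slide":[0,0,-30],"yaw":0},{"gripper":0.4,"slide":[0,0,-45],"yaw":0},{"gripper":0.4,"slide":[0,0,-45],"yaw":0},{"gripper":0.4,"slide":[30,10,-35],"yaw":-0.14},{"gripper":0.4,"slide":[30,15,0],"yaw":-0.14},{"gripper":0.4,"slide":[30,15,0],"yaw":-0.14},{"gripper":0.4,"slide":[30,15,0],"yaw":-0.13},{"gripper":0.4,"slide":[0,0,0],"yaw":-0.13}]'
python3 -c "
from h import *
go([-90,-2,41],0.68)
o=ctrl.get_obs();f=vision.grab_frame('wrist');cv2.imwrite('pics/w3.png',f['img'])
for n,b in dict(s5=(70,42,61),s0=(-85,2.5,61),s1=(-54,-.5,61),cross=(0,0,35)).items(): print(n,proj(f,wor(b),o).round(1))"
```

```text
time_s: 11.4
eef_pos: [0.4882, 0.0459, 0.197]
tcp_rot: [-0.919, 3.004, 0.002]
contact_force: [1.2, 0.9, 1.2]
opening: 0.0514
t11.40 bas [-64.1 -14.1 197. ] yawerr->slide yaw 0.007 open 51.4 F [1.2 0.9 1.2] j6 -1.39 tilt 0.001
 slide [ 12.4  25.7 156.1]
s5 [272.7 382.2]
s0 [353.5 221.4]
s1 [325.1 248.6]
cross [286.5 285.6]
```

View pics/w3.png

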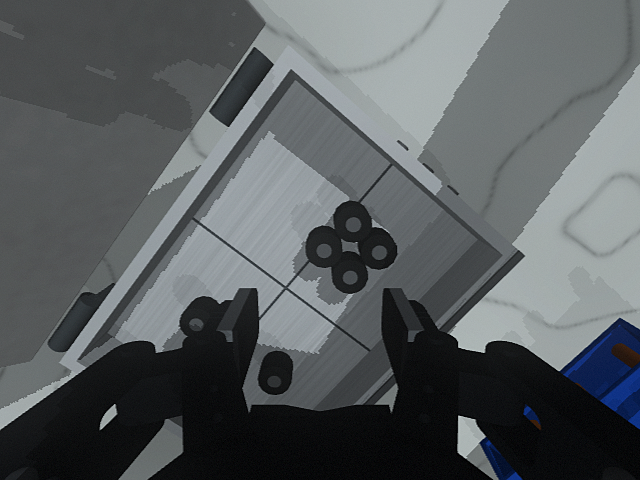

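```bash
python3 -c "
from h import *
o=ctrl.get_obs();f=vision.grab_frame('wrist')
p={k:bas(onz(f,v,.061,o)) for k,v in dict(s0=(352.5,223.5),s1=(324,250),s3=(349.5,271.5),s2=(378,253)).items()}
print({k:v.round(1) for k,v in p.items()}, bas(onz(f,(287,287.5),.035,o)).round(1))
c=sum(p.values())/4; e=(p['s0']-p['s3'])[:2];e/=np.linalg.norm(e); print(c,e,np.arctan2(e[1],e[0]))
t=c[:2]+e*(21.9+7.5);print(t)
n=np.array([-e[1],e[0]]); print('ang',np.arctan2(e[1],e[0])+np.pi)
go([t[0],t[1],41],np.arctan2(e[1],e[0])+np.pi)"
```

```text
{'s0': array([-81.5,   3. ,  61. ]), 's1': array([-50.8,  -0.3,  61. ]), 's3': array([-50.1,  27.1,  61. ]), 's2': array([-76.4,  34.3,  61. ])} [ 2.9  2.  35. ]
[-64.69620521  16.03228861  61.        ] [-0.79266866 -0.60965268] -2.4859703013194396
[-88.0006639  -1.8915002]
ang 0.6556223522703535
t11.50 bas [-61.4 -14.  197. ] yawerr->slide yaw 0.027 open 51.0 F [0.7 0.2 0.8] j6 -1.39 tilt 0.001
 slide [ 13.2  26.2 156. ]
```

```bash
python3 -c "
from h import *
go([-90.7,-2.2,41],0.67)"
```

```text
t11.50 bas [-61.4 -14.  197. ] yawerr->slide yaw 0.012 open 51.0 F [0.7 0.2 0.8] j6 -1.39 tilt 0.001
 slide [ 15.5  27.7 156. ]
```

```bash
python3 -m crank '[{"gripper":0.4,"slide":[15.5,27.5,20],"yaw":0.012},{"gripper":0.4,"slide":[0,0,40],"yaw":0},{"gripper":0.4,"slide":[0,0,30],"yaw":0},{"gripper":0.4,"slide":[0,0,0],"yaw":0},{"gripper":0.4,"slide":[0,0,0],"yaw":0}]'
python3 -c "
from h import *
go([-90.7,-2.2,41],0.67)
o=ctrl.get_obs();f=vision.grab_frame('wrist');cv2.imwrite('pics/w4.png',f['img'])
for n,b in dict(s0=(-84.2,2.9,61),s1=(-53.5,-.3,61)).items(): print(n,proj(f,wor(b),o).round(1))"
```

```text
time_s: 12.0
eef_pos: [0.4642, 0.0597, 0.1071]
tcp_rot: [0.888, -3.013, 0.001]
contact_force: [-0.5, -0.3, 1.2]
opening: 0.0512
t12.00 bas [-89.3  -2.6 107.1] yawerr->slide yaw -0.004 open 51.2 F [-0.5 -0.3  1.2] j6 -1.46 tilt 0.001
 slide [ 0.8  1.3 66.1]
s0 [322.4 279.8]
s1 [284.4 316.5]
```

View pics/w4.png

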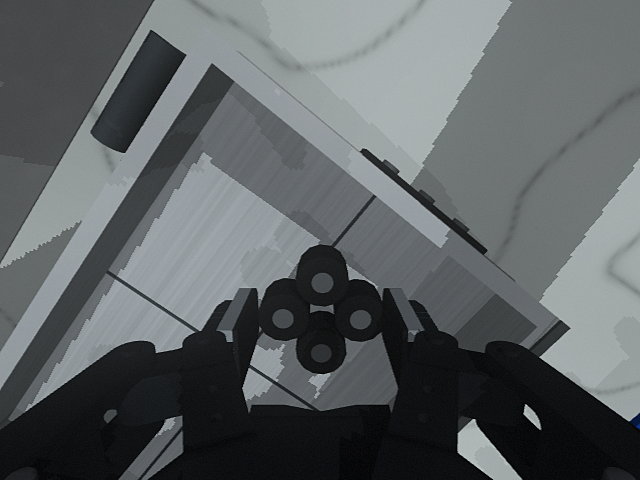

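```bash
python3 -m crank '[{"gripper":0.4,"slide":[0.8,1,30],"yaw":0},{"gripper":0.4,"slide":[0,0,20],"yaw":0},{"gripper":0.4,"slide":[0,0,15],"yaw":0},{"gripper":0.4,"slide":[0,0,0],"yaw":0},{"gripper":0.9,"slide":[0,0,0],"yaw":0},{"gripper":0.9,"slide":[0,0,0],"yaw":0},{"gripper":0.9,"slide":[0,0,0],"yaw":0},{"gripper":0.9,"slide":[0,0,0],"yaw":0}]'
python3 -c "
from h import *
go([-90.7,-46,65],0.67)"
```

```text
time_s: 12.85
eef_pos: [0.4638, 0.0608, 0.0434]
tcp_rot: [-0.89, 3.009, -0.0]
contact_force: [0.0, 0.2, 6.5]
opening: 0.0288
t12.85 bas [-89.7  -1.6  43.4] yawerr->slide yaw -0.001 open 28.8 F [0.  0.2 6.5] j6 -1.46 tilt 0.004
 slide [ 28.2 -34.3 -21.7]
```

```bash
python3 -m crank '[{"gripper":0.9,"slide":[0,0,-15],"yaw":0},{"gripper":0.9,"slide":[0,0,-30],"yaw":0},{"gripper":0.9,"slide":[14,-17,0],"yaw":0},{"gripper":0.9,"slide":[14,-17,0],"yaw":0},{"gripper":0.9,"slide":[0,0,0],"yaw":0}]'
python3 -c "
from h import *
go([-90.7,-46,44],0.67)
o=ctrl.get_obs();f=vision.grab_frame('wrist');cv2.imwrite('pics/w5.png',f['img'])"
```

```text
time_s: 13.35
eef_pos: [0.4568, 0.0151, 0.0871]
tcp_rot: [-0.887, 3.013, 0.0]
contact_force: [0.5, 0.1, -0.2]
opening: 0.029
t13.35 bas [-92.5 -47.7  87.1] yawerr->slide yaw -0.004 open 29.0 F [ 0.5  0.1 -0.2] j6 -1.38 tilt 0.001
 slide [-2.4  0.2 43.1]
```

View pics/w5.png

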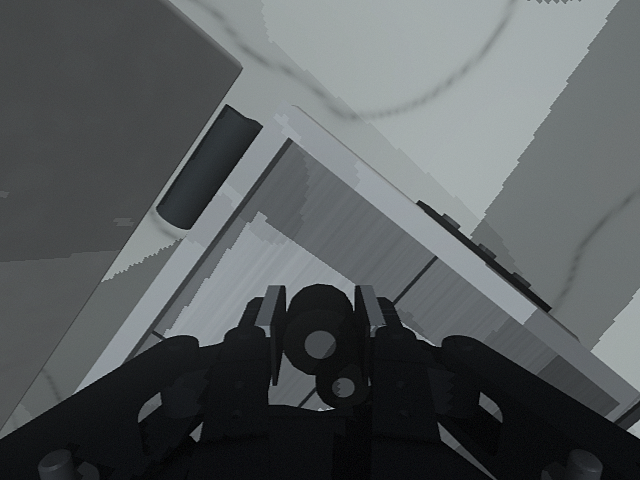

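```bash
python3 -m crank '[{"gripper":0.9,"slide":[0,0,30],"yaw":0},{"gripper":0.9,"slide":[0,0,12],"yaw":0},{"gripper":0.9,"slide":[0,0,2],"yaw":0},{"gripper":0.9,"slide":[0,0,0],"yaw":0},{"gripper":0.4,"slide":[0,0,0],"yaw":0},{"gripper":0.4,"slide":[0,0,0],"yaw":0},{"gripper":0.4,"slide":[0,0,-25],"yaw":0},{"gripper":0.4,"slide":[0,0,-45],"yaw":0},{"gripper":0.4,"slide":[0,0,-45],"yaw":0},{"gripper":0.4,"slide":[0,0,-45],"yaw":0}]'
python3 -c "
from h import *
go([-90.7,-46,300],0)
"
```

```text
time_s: 14.4
eef_pos: [0.4568, 0.0165, 0.2046]
tcp_rot: [-0.89, 3.012, 0.0]
contact_force: [1.0, 0.4, 0.0]
opening: 0.051
t14.40 bas [-92.6 -46.3 204.6] yawerr->slide yaw 0.668 open 51.0 F [1.  0.4 0. ] j6 -1.38 tilt 0.000
 slide [ -1.7  -0.9 -95.4]
```

```bash
python3 -m crank '[{"gripper":0.3,"slide":[0,0,-45],"yaw":0.134},{"gripper":0.3,"slide":[0,0,-45],"yaw":0.134},{"gripper":0.3,"slide":[0,0,-45],"yaw":0.134},{"gripper":0.3,"slide":[0,0,-45],"yaw":0.133},{"gripper":0.3,"slide":[-20,0,0],"yaw":0.133},{"gripper":0.3,"slide":[-40,0,0],"yaw":0},{"gripper":0.3,"slide":[-30,0,0],"yaw":0},{"gripper":0.3,"slide":[0,0,0],"yaw":0},{"gripper":0.3,"slide":[0,0,0],"yaw":0}]'
python3 -c "
from h import *
go([0,-240.5,340],0)
o=ctrl.get_obs();f=vision.grab_frame('wrist');cv2.imwrite('pics/w6.png',f['img'])
for n,b in dict(s5=(68,42,61),s4=(66.7,-42.7,61),s0=(-85,-42,61),s1=(-54,-.5,61),cross=(0,0,35)).items(): print(n,proj(f,wor(b),o).round(1))"
```

```text
time_s: 15.3
eef_pos: [0.5472, 0.0108, 0.3817]
tcp_rot: [-0.147, -3.137, 0.001]
contact_force: [-1.1, 0.6, -0.0]
opening: 0.0599
t15.30 bas [ -2.  -43.6 381.7] yawerr->slide yaw -0.000 open 59.9 F [-1.1  0.6 -0. ] j6 -1.97 tilt 0.002
 slide [  -2.2 -196.9   41.8]
s5 [384.7 248.2]
s4 [320.3 247.3]
s0 [320.8 126.5]
s1 [354.6 152.9]
cross [352.2 193.9]
```

View pics/w6.png

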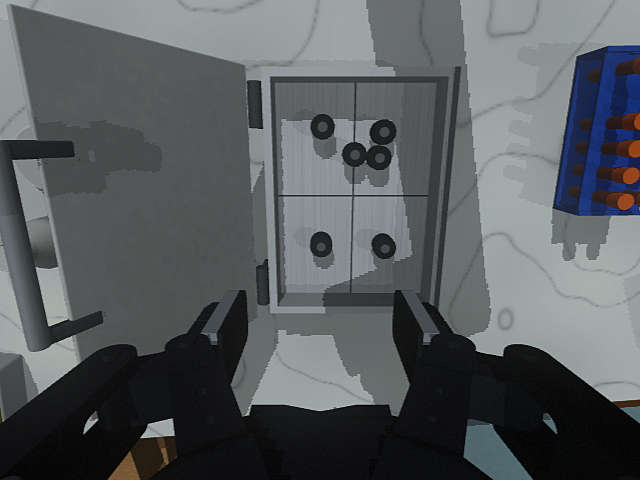

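```bash
python3 -m crank '[{"gripper":0.3,"slide":[-2,-40,0],"yaw":0},{"gripper":0.3,"slide":[0,-40,0],"yaw":0},{"gripper":0.3,"slide":[0,-40,0],"yaw":0},{"gripper":0.3,"slide":[0,-40,0],"yaw":0},{"gripper":0.3,"slide":[0,-37,10],"yaw":0},{"gripper":0.3,"slide":[0,0,20],"yaw":0},{"gripper":0.3,"slide":[0,0,10],"yaw":0},{"gripper":0.3,"slide":[0,0,0],"yaw":0},{"gripper":0.3,"slide":[0,0,0],"yaw":0}]'
python3 -c "
from h import *
go([0,-240.5,287],0)
o=ctrl.get_obs();f=vision.grab_frame('wrist');cv2.imwrite('pics/w7.png',f['img'])
for x in (-65,0,65): print(x,proj(f,wor((x,-240.5,295.7)),o).round(1))
f=vision.grab_frame('side');cv2.imwrite('pics/s7.png',cv2.resize(f['img'][60:240,220:420],None,fx=3.5,fy=3.5))"
```

```text
time_s: 16.25
eef_pos: [0.5303, -0.1849, 0.3437]
tcp_rot: [0.144, 3.137, -0.001]
contact_force: [-0.5, -0.5, 1.4]
opening: 0.0598
t16.25 bas [  -0.6 -240.   343.7] yawerr->slide yaw 0.001 open 59.8 F [-0.5 -0.5  1.4] j6 -1.61 tilt 0.001
 slide [-0.5 -0.5 56.7]
-65 [318.2 144.5]
0 [318.2 266.8]
65 [318.2 369.7]
```

View pics/w7.png

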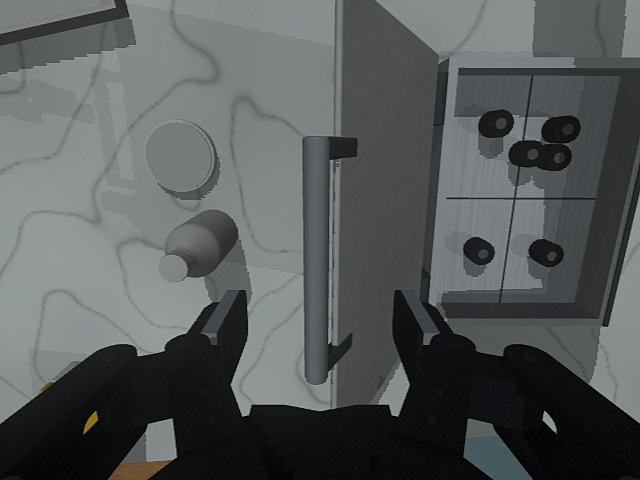

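View pics/s7.png

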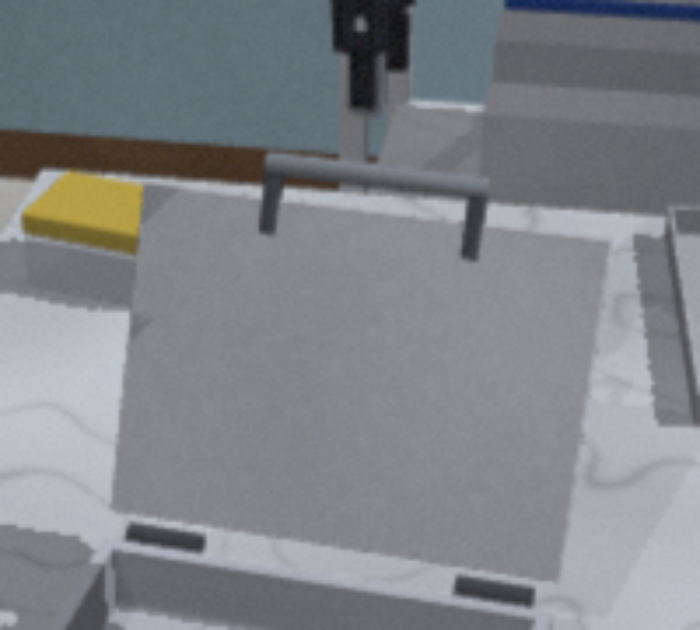

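```bash
python3 -m crank '[{"gripper":0.3,"slide":[0,-1.5,25],"yaw":0},{"gripper":0.3,"slide":[0,0,20],"yaw":0},{"gripper":0.3,"slide":[0,0,10],"yaw":0},{"gripper":0.3,"slide":[0,0,0],"yaw":0},{"gripper":1,"slide":[0,0,0],"yaw":0},{"gripper":1,"slide":[0,0,0],"yaw":0},{"gripper":1,"slide":[0,0,0],"yaw":0},{"gripper":1,"slide":[0,0,0],"yaw":0},{"gripper":1,"slide":[0,0,0],"yaw":0}]' 25
python3 -c "
from h import *
go([0,-240.5,287],0)
o=ctrl.get_obs();f=vision.grab_frame('wrist');cv2.imwrite('pics/w8.png',f['img'])"
```

```text
time_s: 17.25
eef_pos: [0.5307, -0.1872, 0.2885]
tcp_rot: [0.146, 3.136, -0.001]
contact_force: [-0.6, -0.1, 3.8]
opening: 0.0129
t17.25 bas [   0.  -242.3  288.5] yawerr->slide yaw 0.000 open 12.9 F [-0.6 -0.1  3.8] j6 -1.60 tilt 0.002
 slide [0.  1.8 1.5]
```

View pics/w8.png

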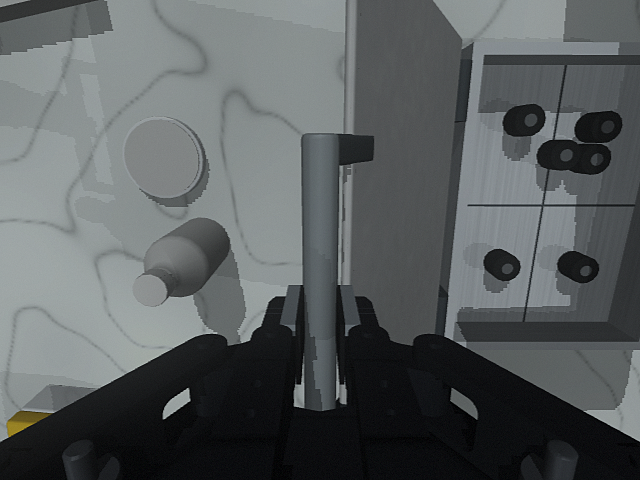

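```bash
python3 -m crank '[{"gripper":0.7,"slide":[0,0,0],"yaw":0},{"gripper":0.7,"slide":[0,0,0],"yaw":0},{"gripper":0.7,"slide":[0,-1,6],"yaw":0},{"gripper":0.7,"slide":[0,0,0],"yaw":0},{"gripper":1,"slide":[0,0,0],"yaw":0},{"gripper":1,"slide":[0,0,0],"yaw":0},{"gripper":1,"slide":[0,0,0],"yaw":0},{"gripper":1,"slide":[0,0,0],"yaw":0}]' 25
python3 -c "
from h import *
go([0,-243,283.7],0)
th=np.radians(np.arange(120,49.9,-5)); y=-118+245*np.cos(th)-3*np.sin(th); z=82+245*np.sin(th)+3*np.cos(th)
for a,b,c in zip(np.degrees(th)[1:],np.diff(y),-np.diff(z)): print(round(a),b.round(1),c.round(1))
print(y[-1],z[-1],z[0])"
```

```text
time_s: 18.1
eef_pos: [0.53, -0.1872, 0.2809]
tcp_rot: [-0.146, -3.137, -0.002]
contact_force: [-1.4, 4.8, -1.6]
opening: 0.0128
t18.10 bas [  -0.7 -242.3  280.9] yawerr->slide yaw 0.001 open 12.8 F [-1.4  4.8 -1.6] j6 -1.60 tilt 0.002
 slide [-0.7 -0.7 -2.8]
115 18.8 -10.1
110 19.6 -8.4
105 20.3 -6.7
100 20.8 -4.9
95 21.2 -3.0
90 21.3 -1.2
85 21.4 0.7
80 21.2 2.5
75 20.9 4.4
70 20.5 6.2
65 19.8 7.9
60 19.1 9.6
55 18.2 11.3
50 17.1 12.8
37.184831043845215 271.60925139320926 292.6762239271875
```

```bash
python3 -m crank '[{"gripper":1,"slide":[0,18.8,-10.1],"yaw":0},{"gripper":1,"slide":[0,19.6,-8.4],"yaw":0},{"gripper":1,"slide":[0,20.3,-6.7],"yaw":0},{"gripper":1,"slide":[0,20.8,-4.9],"yaw":0},{"gripper":1,"slide":[0,21.2,-3],"yaw":0},{"gripper":1,"slide":[0,0,0],"yaw":0}]'
python3 -c "
from h import *
go([0,-142,313],0)
o=ctrl.get_obs();f=vision.grab_frame('wrist');cv2.imwrite('pics/w9.png',f['img'])"
```

```text
time_s: 18.7
eef_pos: [0.5395, -0.0874, 0.3163]
tcp_rot: [0.144, 3.137, -0.004]
contact_force: [-2.5, -1.8, 3.8]
opening: 0.013
t18.70 bas [  -0.5 -142.1  316.3] yawerr->slide yaw 0.002 open 13.0 F [-2.5 -1.8  3.8] j6 -1.79 tilt 0.003
 slide [-0.5  0.1  3.3]
```

View pics/w9.png

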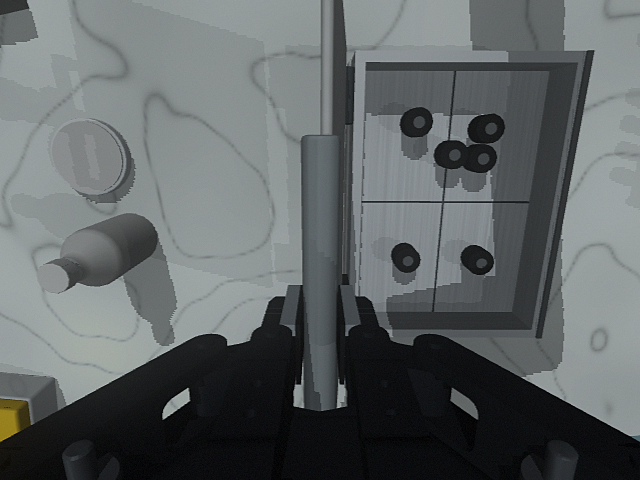

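```bash
python3 -m crank '[{"gripper":1,"slide":[0,21.3,0],"yaw":0},{"gripper":1,"slide":[0,21.4,2],"yaw":0},{"gripper":1,"slide":[0,21.2,3],"yaw":0},{"gripper":1,"slide":[0,20.9,4.4],"yaw":0},{"gripper":1,"slide":[0,20.5,6.2],"yaw":0},{"gripper":1,"slide":[0,0,0],"yaw":0}]' 30
python3 -c "
from h import *
th=np.radians(70); go([0,-118+245*np.cos(th)-3*np.sin(th),82+245*np.sin(th)+3*np.cos(th)-9.5],0)
"
```

```text
time_s: 19.35
eef_pos: [0.5496, 0.0189, 0.2999]
tcp_rot: [0.143, 3.136, 0.003]
contact_force: [-4.1, 3.3, 7.4]
opening: 0.0127
t19.35 bas [ -0.4 -35.3 299.9] yawerr->slide yaw 0.002 open 12.7 F [-4.1  3.3  7.4] j6 -1.98 tilt 0.002
 slide [-0.4 -1.7 -3.9]
```

```bash
python3 -m crank '[{"gripper":1,"slide":[0,19,6.5],"yaw":0},{"gripper":1,"slide":[0,19,9],"yaw":0},{"gripper":1,"slide":[0,17.5,10.5],"yaw":0},{"gripper":1,"slide":[0,17,12],"yaw":0},{"gripper":1,"slide":[0,0,0],"yaw":0},{"gripper":1,"slide":[0,0,0],"yaw":0}]' 30
python3 -c "
from h import *
th=np.radians(50); go([0,-118+245*np.cos(th)-3*np.sin(th),82+245*np.sin(th)+3*np.cos(th)-10],0)
o=ctrl.get_obs();f=vision.grab_frame('wrist');cv2.imwrite('pics/w10.png',f['img'])
f=vision.grab_frame('side');cv2.imwrite('pics/s10.png',f['img'])
f=vision.grab_frame('top');cv2.imwrite('pics/t10.png',f['img'])
"
```

```text
time_s: 19.95
eef_pos: [0.5564, 0.0899, 0.2602]
tcp_rot: [-0.145, -3.138, 0.0]
contact_force: [-0.4, 0.6, 0.1]
opening: 0.0129
t19.95 bas [-2.000e-01  3.610e+01  2.602e+02] yawerr->slide yaw 0.001 open 12.9 F [-0.4  0.6  0.1] j6 -2.10 tilt 0.000
 slide [-0.2  1.1 -1.4]
```

View pics/w10.png

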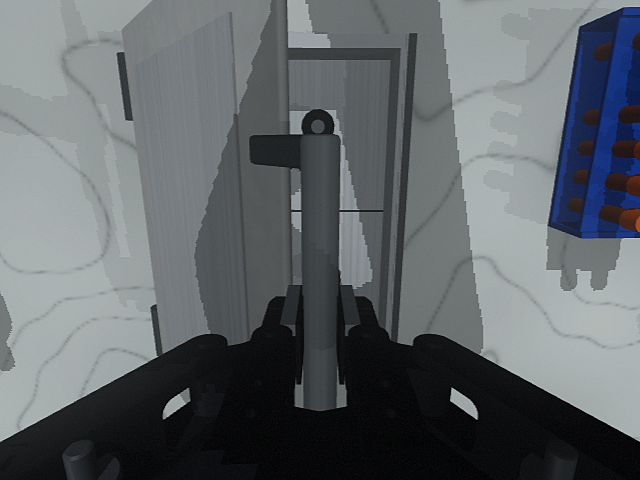

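View pics/s10.png

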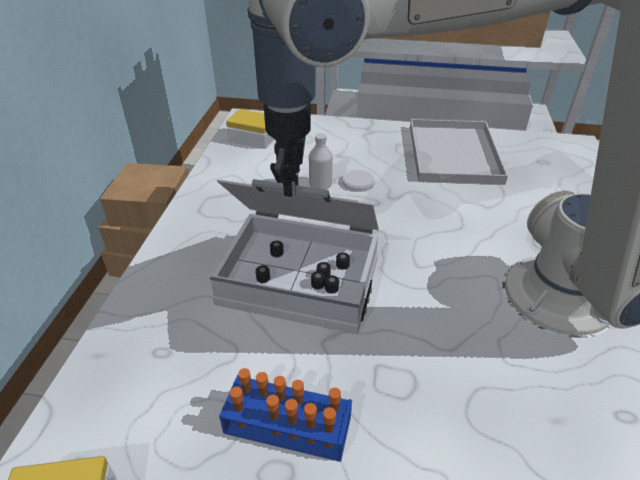

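View pics/t10.png

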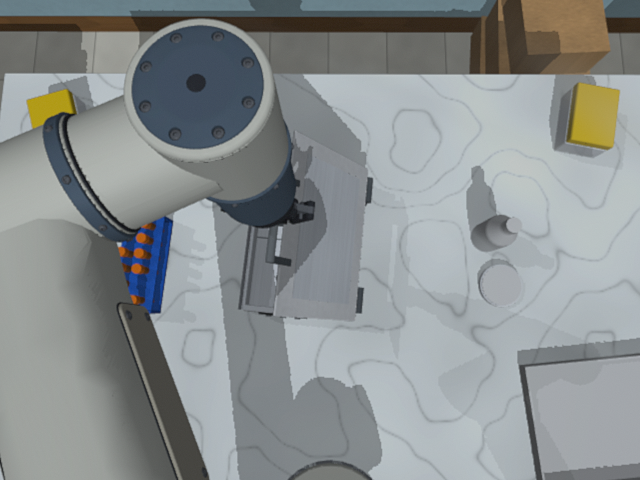

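```bash
python3 -m crank '[{"gripper":1,"slide":[0,0,0],"yaw":0},{"gripper":1,"slide":[0,0,0],"yaw":0},{"gripper":1,"slide":[0,0,0],"yaw":0},{"gripper":1,"slide":[0,0,0],"yaw":0},{"gripper":1,"slide":[0,0,0],"yaw":0}]' 30
python3 -c "
from h import *
go()
f=vision.grab_frame('side')
for b in ((-150,0,0),):
  # lid free-edge corners predicted at 50 deg
  for x in (-150,150):
    for th in (44,50,56):
      t=np.radians(th); print(x,th,proj(f,wor((x,-118+224*np.cos(t),82+224*np.sin(t)))).round(1))
cv2.imwrite('pics/s11.png',cv2.resize(f['img'][150:320,200:400],None,fx=4,fy=3.5))
"
```

```text
time_s: 20.6
eef_pos: [0.5563, 0.089, 0.261]
tcp_rot: [0.147, 3.138, -0.0]
contact_force: [1.2, -1.1, -2.0]
opening: 0.0125
t20.60 bas [-2.00e-01  3.52e+01  2.61e+02] yawerr->slide yaw -0.000 open 12.5 F [ 1.2 -1.1 -2. ] j6 -2.10 tilt 0.000
-150 44 [371.2 218.2]
-150 50 [373.5 205.3]
-150 56 [375.9 192.9]
150 44 [213.9 193.3]
150 50 [216.5 181.3]
150 56 [219.5 169.8]
```

View pics/s11.png

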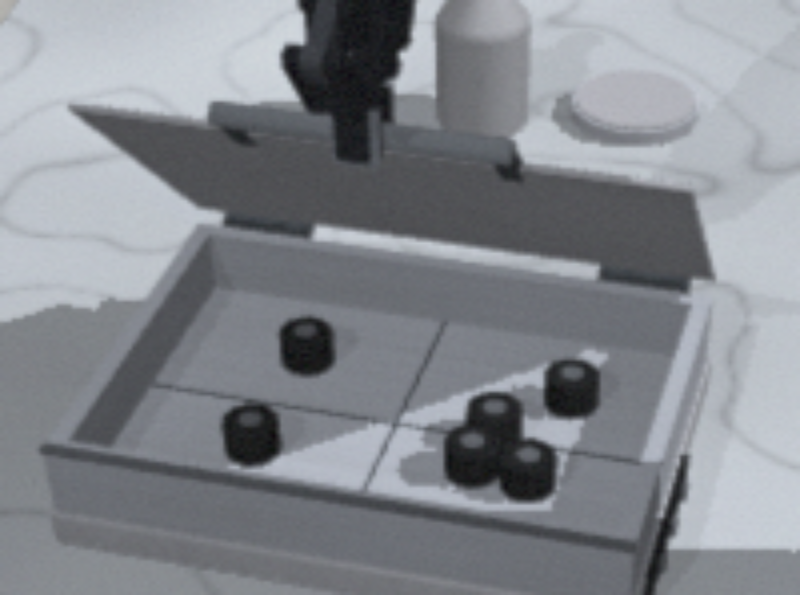

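The side view shows the lid's free corners at about (217.5, 180) and (373, 205), which fits 50 degrees. The stoppers lie in one layer, with at least one in every quarter.

```bash
python3 -c "
from plant import ctrl
print(ctrl.close_job())"
```

```text
the job is handed in; nothing more can be done
None
```

I spread the stoppers in a single layer and handed in the job with the gripper still holding the lid by its bar at about 50 degrees, 20.6 s into the 72 s allowed. No verdict was reported.

- **Stoppers:** I moved the two upper stoppers to the two +x quarters and one corner stopper of the block to the -x, -y quarter. The other three stayed where they were. The wrist view taken before I touched the lid and the last side view both show all six upright in one layer, with at least one wholly inside each quarter.
- **Lid:** I gripped the bar and brought the lid forward in three stages without letting go. The free corners in the last side view fit 50.4 degrees, and the tool position fits about 50 degrees. The fingers stopped on the bar at a 12.5 mm reading (the bar is 14 mm), with the grip set to 30 N. I had no direct reading of the grip force on the bar.
- **Bar grip:** My first hold on the bar was close to the fingertips, so I opened, went 6 mm lower and gripped again while the lid was still at its stop.
- **Bystanders:** The rack, bottle and dish look unmoved in the last pictures; I checked this by eye only.

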